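# Index the lens carriage one hole along the optical rail and hold its pin home

## Robot

A 6-joint arm with a two-finger parallel gripper is mounted at the origin on the work surface. World frame = base frame: x ahead of the robot, y to its left, z up, the work surface at z = 0. Lengths are in m, angles in rad, forces in N, time in s.
With the tool pointing down it reaches from about 0.4 to 0.825 m from the base axis. Payload 7 kg.
Tool frame: the origin (TCP) lies at the very end of the fingers, on their centre line; the grasp point (between the pads) lies arm.grip_point_offset behind it (arm.grip_point_offset is the distance from the TCP to the grasp point, in m); z points along the fingers, y is the line along which they close (so a half turn about z gives the same grasp; the last joint's range is limited). The gripper opens to 88 mm and grips with 3 to 60 N. Pads are 19 mm wide; open, the fingers measure 130 mm over their backs; the gripper's body (78 mm by 193 mm) begins 47 mm behind the grasp point.
Start: joints at [-0.946, 0.359, 0.012, 0, -1.224, -0.288], TCP at [0.223, -0.637, 0.227] pointing down, gripper open.
Joint ranges: [-3.07, 3.07], [-1.43, 2.12], [-1.02, 1.25], [-3.03, 1.67], [-3.05, -0], [-3.03, 3.03]. Speed limits (rad/s): [2.39, 2.39, 3.01, 3.14, 3.14, 3.14].

## Interface

Orientations are given as [roll, pitch, yaw] about the fixed x, y, z axes, in that order (R = Rz(yaw) Ry(pitch) Rx(roll)).
In Python, from station import arm gives the robot as it stands.
- The arm moves only by the shell command python3 -m crank 'ROWS' [OPENING] [FORCE]. ROWS is JSON, a list of rows, each an object of numbers: "dx", "dy", "dz": the shift along the tool's x, y, z in cm; "wx", "wy", "wz": the turn, a rotation vector about the tool's x, y, z in degrees. A call has exactly 10 rows; each row is the pose to reach, as a shift and turn from the pose commanded when the call began, along the tool's axes at that moment; what a row does not reach only later rows make up. A row lasts 1/8 s, in which the tool goes at most 62.5 mm and 10.7 degrees, less where a joint would pass 70% of its speed; a pose out of reach is approached as far as the arm can. A call with a gripper value outside its range is refused whole. OPENING is the finger opening in cm, from 0 to 8.76, set as the call begins (- or left out, the last holds). The fingers move at their own pace and stop on an object; FORCE is the grip in N (left out, the last holds). Time passes only in rows, so rows that repeat a pose let the fingers close, or fill a call up. It gives the time, the measured TCP pose, the force, the opening and the grip force at its end, in the units of the state.
- arm.get_state(): the state, without advancing time (a new reading comes with each control period).
- arm.grab_frame(name): name is "scene" or "top" or "wrist"; returns the picture (400x640x3 uint8, red, green, blue); there is no depth.
- arm.calibration(name): a dict with "fx", "fy", "cx", "cy" (pixels), "dist_coeffs" ([k1, k2, p1, p2, k3] as OpenCV has them; the pictures are not rectified), "world_from_camera" (4x4, takes a point from camera to world coordinates). Camera axes: x right, y down, z forward; pixel columns grow to the right and rows downward; lengths in m; the calibration is good to about 2 mm. A picture is of the moment at which its call begins: read the wrist's pose just before it. calibration takes no time and is no camera call; for the wrist camera it gives the pose at the moment of the call.
- arm.job_done(): hands the job in; it is judged then, once.
Trained networks look in the newest picture that a camera, given by its name, has taken for a name from the list of things; names that differ only in an ending like _2 or _b are one class to them, and where a whole thing is asked for, a point or a joint stands for the part that bears it (a point fixed in the world has none). Each returns a list of dicts, best first, with "confidence" (0 to 1); they miss things now and then, are a little off and sometimes report something else, mostly with a low value. They report only what shows in the picture. A call takes as long as a camera call.
- arm.find_in(camera, query): "centre" ([x, y, z] in m, in world coordinates, good to about 4 mm: the middle of the surface that is visible of it).
- arm.masks_of(camera, query): "pixels" (400x640 bool, what is visible of it).
- arm.mark_of(camera, query): "centre" ([x, y, z] in m, in world coordinates, good to about 4 mm: a listed point, or the origin of a listed thing).
The state is a dict: "t": time; "q": joint angles; "qd": joint speeds; "joint_efforts": joint torques, N m; "eef_pos": TCP position; "ee_rot": TCP orientation; "force": force on the tool from outside, world axes, zero at the start; "moment": the same for the moment, N m; "width": finger opening in m; "gripper_force": force on a finger pad.
Only numpy, scipy, OpenCV 4.12 (cv2) and the standard library are available. Lean on these libraries where they do the work, as an engineer would, in place of code of your own. Each camera call takes 0.05 s, during which the arm holds its last target. There are 200 camera calls.

## Task

Move the lens carriage one hole nearer to the white screen: pull the red knob of its lock plunger up until the pin is out, slide the carriage along the rail to the next hole on the white screen's side, and let the pin down into that hole. Then push the knob all the way home and finish while still holding it down with the fingers, because it springs up a little when let go and I still have to tighten the carriage clamp. Keep off the lens and leave the loose things beside the rail where they are.

Things in the scene. Friction and masses are not known exactly. Their poses are not given: they have to be found in the camera images.
- rail: Grey optical rail, 520 x 80 mm, top 50 mm above the table, fixed. Origin on the table under its middle; y runs along the rail, x across it, -x being the robot's side. Along that side, its middle line at x = -60 mm, lies a steel index bar 400 mm long, 36 mm wide, top 45 mm above the table, with seven 10 mm holes in a row, one every 50 mm (y = -150 to +150 mm).
- start_hole (a point): The hole in which the pin stands at the start: its mouth, in the top of the index bar (rail x = -60, y = 0, z = 45 mm). Its axes are the rail's. Fixed: it does not travel with the carriage.
- carriage (a joint): Slide of the black lens carriage along the rail (m): 0 = pin over the start hole, +0.05 = over the next hole towards the rail's +y end, -0.05 = towards -y; stops at +-0.085. Captive on the rail (cannot lift), 1.5 N friction and some drag. Plate 96 x 90 mm, top 66.5 mm above the table; a bracket on the robot's side carries the plunger. A pin in a hole locks it, with about 1 mm of play either way.
- plunger (a joint): Height of the lock plunger above home (m): 0 = home (solid stop), pin 8 mm deep; 0.003 = rest in a hole when left alone (the holes have an elastic lining); 0.008 = nose of the pin just clear of the index bar, on which it rests between holes; 0.014 = upper stop. Spring 1500 N/m about 0.003: 4.5 N of push holds it home, 15 N of pull holds it at 0.013. The round nose finds a hole from 3 mm off.
- knob (a point): Middle of the plunger's red pull knob, an upright cylinder 26 mm in diameter, 28 mm tall. It travels with plunger and carriage, straight above the pin; 103 mm above the table when home (resting 106). Below it an 18 mm barrel stands on the carriage's bracket, whose top is 64.5 mm above the table. Its axes are the rail's (z up).
- lens: The lens on the carriage, in a black ring mount 50 mm in diameter and 14 mm thick on a short post, lens axis along the rail. Origin at the post's foot on the carriage, 80 mm from the knob's axis on the side away from the robot; the mount's top is 136 mm above the table. Not to be touched.
- screen: White viewing screen, 86 mm wide, 82 mm tall, 4 mm thick, standing across the rail on a black foot, near one end of the rail (either one), 190 to 230 mm from the rail's middle; top 153 mm above the table. Origin under its foot on the rail's top. Fixed. Its side of the rail is the direction to move.
- pinhole: Black pinhole plate, 60 x 60 x 6 mm, with a brass ring round its amber middle, on a like foot near the other end of the rail. Origin under its foot. Fixed.
- hex_driver: Loose driver with an orange handle, 170 mm long, lying on the table beside the rail. Leave alone.
- spare_lens: Loose spare lens in a black ring, 48 mm in diameter, 16 mm thick, lying flat on the table beside the rail. Origin under its middle. Leave alone.
- post_holder: Loose black post holder: 50 mm square foot with an upright 25 mm tube, 55 mm tall in all. Origin under its foot. Leave alone.

How it is judged:
On the way, in this order (a step that is already met when the one before it is completed fails the run):
1. the pin is pulled clear of the start hole, the carriage still at that hole (value of joint plunger above 0.008 m and value of joint carriage between -0.015 and 0.015 m), for 0.1 s.
2. the carriage is at the next hole towards the white screen and the pin has gone down into it (((y of screen in the frame of rail above 0 m and value of joint carriage between 0.0465 and 0.0535 m) or (y of screen in the frame of rail below 0 m and value of joint carriage between -0.0535 and -0.0465 m)) and value of joint plunger below 0.0045 m), for 0.1 s.
At the end, for the whole second after the job is handed in: The program has finished with the fingers still holding the red knob down (over 2 N of contact): plunger within 1.5 mm of fully home, its pin in the next hole towards the white screen (carriage within 3.5 mm of 50 mm from the start, on the screen's side), no loose thing moved by more than 20 mm (((y of screen in the frame of rail above 0 m and value of joint carriage between 0.0465 and 0.0535 m) or (y of screen in the frame of rail below 0 m and value of joint carriage between -0.0535 and -0.0465 m)) and value of joint plunger below 0.0015 m and contact force between the fingers and plunger above 2 N and not (distance of any of hex_driver, spare_lens, post_holder from where it was at the start of the episode above 0.02 m)); the arm keeps its last pose, push and grip.
It fails at once if a loose thing beside the rail was disturbed (distance of any of hex_driver, spare_lens, post_holder from where it was at the start of the episode above 0.02 m).
It fails at once if the lens was touched (contact force between any of the fingers, the arm and lens above 0.5 N).
It also fails if it takes over 32 s, if anything falls off the work surface, if the arm or the gripper's body presses on something with over 40 N, if the wrist force passes 120 N, or if a joint passes its speed limit or range.

## Working session

There is one attempt and no reset: what is moved stays moved. The work goes in short steps, Python scripts to look and compute and a shell command to move; the robot and the scene stay as the last step left them, time stands still between calls to the robot, and variables do not carry over. Pictures are saved under pics/ and viewed, at most 10 in all, crops included, and the job is handed in when it is done.

```bash
mkdir -p pics; cat > h.py <<'E'
from station import arm
import numpy as np, cv2
def save(cam,n):
    im=arm.grab_frame(cam); cv2.imwrite(f'pics/{n}.png',cv2.cvtColor(im,cv2.COLOR_RGB2BGR)); return im
def px(cam,p):
    c=arm.calibration(cam);T=np.linalg.inv(np.array(c['world_from_camera']))
    K=np.array([[c['fx'],0,c['cx']],[0,c['fy'],c['cy']],[0,0,1.]])
    return cv2.projectPoints(np.array([p],float),cv2.Rodrigues(T[:3,:3])[0],T[:3,3],K,np.array(c['dist_coeffs']))[0].ravel()
def ray(cam,uv,z):
    c=arm.calibration(cam);T=np.array(c['world_from_camera'])
    K=np.array([[c['fx'],0,c['cx']],[0,c['fy'],c['cy']],[0,0,1.]])
    n=cv2.undistortPoints(np.array([[uv]],float),K,np.array(c['dist_coeffs'])).ravel()
    d=T[:3,:3]@[n[0],n[1],1]; return T[:3,3]+d*(z-T[2,3])/d[2]
E
python3 - <<'E'
from h import *
np.set_printoptions(precision=4,suppress=True)
s=arm.get_state();print(s['t'],s['eef_pos'],s['ee_rot'],s['width'],arm.grip_point_offset)
for cam in('top','scene'):
    save(cam,cam+'0')
    for q in('rail','knob','start_hole','lens','screen','pinhole','hex_driver','spare_lens','post_holder'):
        r=arm.mark_of(cam,q)[:2]
        print(cam,q,[(np.round(a['centre'],4),round(a['confidence'],2),px(cam,a['centre']).round()) for a in r])
E
```

```text
0.0 [ 0.2229 -0.6366  0.2256] [ 3.1399 -0.0002 -2.8049] 0.08791274316314499 0.0188
top rail [(array([0.6489, 0.0227, 0.0003]), 0.88, array([320., 175.])), (array([ 0.6776, -0.1815,  0.0534]), 0.67, array([418., 155.]))]
top knob [(array([0.5898, 0.0169, 0.1082]), 0.51, array([324., 193.]))]
top start_hole [(array([0.593 , 0.0136, 0.045 ]), 0.88, array([325., 196.])), (array([0.6636, 0.0305, 0.0657]), 0.19, array([317., 161.]))]
top lens [(array([0.6653, 0.0247, 0.0669]), 0.78, array([319., 160.]))]
top screen [(array([ 0.6736, -0.1805,  0.0518]), 0.78, array([417., 157.])), (array([0.5905, 0.0174, 0.1034]), 0.62, array([323., 193.]))]
top pinhole [(array([0.6138, 0.2454, 0.0481]), 0.93, array([213., 187.]))]
top hex_driver [(array([ 0.4896,  0.1132, -0.0009]), 0.81, array([279., 248.]))]
top spare_lens [(array([ 0.7391,  0.1599, -0.0005]), 0.74, array([259., 136.]))]
top post_holder [(array([ 0.5035, -0.1117,  0.0041]), 0.77, array([384., 241.]))]
scene rail [(array([ 0.6459,  0.0222, -0.0002]), 0.7, array([310., 243.]))]
scene knob [(array([0.5884, 0.0166, 0.1011]), 0.42, array([314., 192.]))]
scene start_hole [(array([0.5877, 0.0155, 0.0479]), 0.84, array([314., 211.]))]
scene lens [(array([0.6699, 0.0256, 0.0681]), 0.68, array([306., 225.])), (array([ 0.4853,  0.1114, -0.0008]), 0.23, array([363., 211.]))]
scene screen [(array([ 0.6808, -0.1724,  0.0505]), 0.83, array([224., 220.])), (array([0.6486, 0.0235, 0.0001]), 0.58, array([310., 243.]))]
scene pinhole [(array([0.6118, 0.2416, 0.0471]), 0.81, array([409., 234.])), (array([ 0.4866,  0.1104, -0.0006]), 0.63, array([363., 212.]))]
scene hex_driver []
scene spare_lens [(array([0.7388, 0.166 , 0.0039]), 0.7, array([362., 281.]))]
scene post_holder [(array([ 0.5039, -0.114 ,  0.0022]), 0.82, array([279., 201.]))]
```

View pics/top0.png

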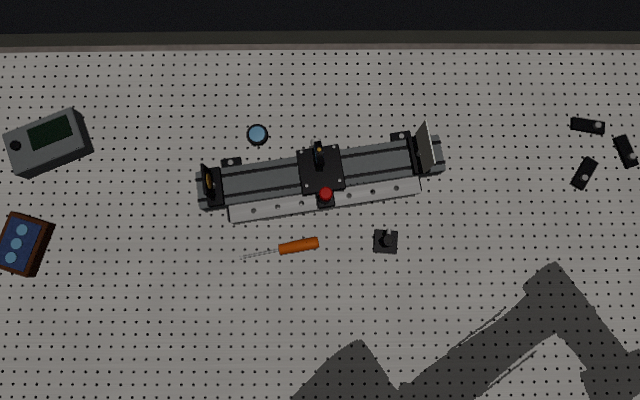

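View pics/scene0.png

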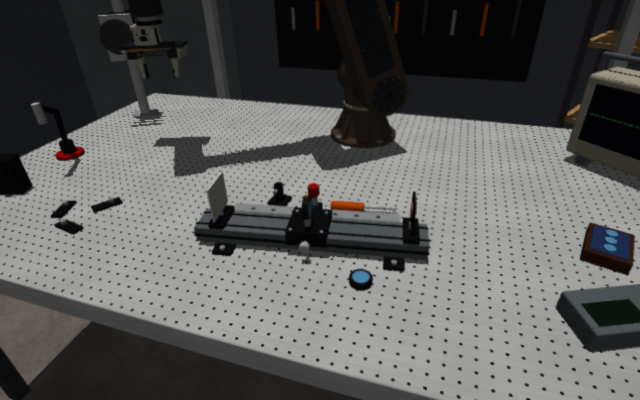

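The screen is the white panel at top px (427,147) and scene px (218,197), on the world −y end. So the rail yaw is about +8.5° and the carriage must go to −0.05. The red knob is at top px (325,193). I'll grip along rail y, so the fingers stay clear of the lens, and go above the knob first.

```bash
python3 -m crank '[{"dx":-3,"dy":2.6,"wz":2},{"dx":-7,"dy":6.2,"wz":4},{"dx":-11,"dy":9.7,"wz":6},{"dx":-15.5,"dy":13.7,"wz":8},{"dx":-20,"dy":17.7,"wz":10},{"dx":-24.5,"dy":21.6,"wz":10.8},{"dx":-29,"dy":25.6,"wz":10.8},{"dx":-33.5,"dy":29.6,"wz":10.8},{"dx":-38,"dy":33.5,"wz":10.8},{"dx":-42,"dy":37,"wz":10.8}]' 8.7 50
python3 - <<'E'
from h import *
s=arm.get_state();print(s['t'],s['eef_pos'],s['ee_rot'],s['q'])
R=cv2.Rodrigues(np.zeros(3))[0]
y=s['ee_rot'][2];d=np.array([.589,.016])-s['eef_pos'][:2]
print(d@[np.cos(y),np.sin(y)],d@[np.sin(y),-np.cos(y)])
T=np.array(arm.calibration('wrist')['world_from_camera']);print(T.round(3))
E
```

```text
1.0 [ 0.2230272  -0.63706635  0.22656702] [ 3.14157960e+00 -1.97830785e-05 -2.80483284e+00] [-9.45909408e-01  3.58601957e-01  1.19094317e-02  1.62234992e-05
 -1.22412194e+00 -2.88132616e-01]
-0.5612093436553175 0.495455159789814
[[-0.33   0.904  0.27   0.149]
 [ 0.944  0.316  0.094 -0.662]
 [ 0.     0.286 -0.958  0.385]
 [ 0.     0.     0.     1.   ]]$[0]: bad value
```

```bash
python3 -m crank '[{"dx":-3,"dy":2.6,"dz":0,"wx":0,"wy":0,"wz":2},{"dx":-7,"dy":6.2,"dz":0,"wx":0,"wy":0,"wz":4},{"dx":-11,"dy":9.7,"dz":0,"wx":0,"wy":0,"wz":6},{"dx":-15.5,"dy":13.7,"dz":0,"wx":0,"wy":0,"wz":8},{"dx":-20,"dy":17.7,"dz":0,"wx":0,"wy":0,"wz":10},{"dx":-24.5,"dy":21.6,"dz":0,"wx":0,"wy":0,"wz":10.8},{"dx":-29,"dy":25.6,"dz":0,"wx":0,"wy":0,"wz":10.8},{"dx":-33.5,"dy":29.6,"dz":0,"wx":0,"wy":0,"wz":10.8},{"dx":-38,"dy":33.5,"dz":0,"wx":0,"wy":0,"wz":10.8},{"dx":-42,"dy":37,"dz":0,"wx":0,"wy":0,"wz":10.8}]' 8.7 50
cat > d.py <<'E'
from h import *
import sys
s=arm.get_state();print(s['t'],s['eef_pos'],s['ee_rot'],s['force'],s['width'])
y=s['ee_rot'][2];d=np.array([float(sys.argv[1]),float(sys.argv[2])])-s['eef_pos'][:2]
print('cm',100*(d@[np.cos(y),np.sin(y)]),100*(d@[np.sin(y),-np.cos(y)]))
E
python3 d.py .589 .016
```

```text
t: 2.25
eef_pos: [0.498, -0.147, 0.227]
ee_rot: [-3.141, 0.001, -2.993]
force: [0.5, -0.3, 0.7]
width: 0.0867
gripper_force: 0.0
2.25 [ 0.49804806 -0.14701814  0.22702858] [-3.14144897e+00  1.07016201e-03 -2.99253680e+00] [ 0.54007937 -0.3365713   0.73989925] 0.08669845262511931
cm -11.41523742871394 14.770377941271704
```

```bash
python3 -m crank '[{"dx":-3,"dy":3.9,"dz":0,"wx":0,"wy":0,"wz":0},{"dx":-6,"dy":7.8,"dz":0,"wx":0,"wy":0,"wz":0},{"dx":-9,"dy":11.7,"dz":0,"wx":0,"wy":0,"wz":0},{"dx":-10.8,"dy":14,"dz":0,"wx":0,"wy":0,"wz":0},{"dx":-11.4,"dy":14.8,"dz":0,"wx":0,"wy":0,"wz":0},{"dx":-11.4,"dy":14.8,"dz":0,"wx":0,"wy":0,"wz":0},{"dx":-11.4,"dy":14.8,"dz":0,"wx":0,"wy":0,"wz":0},{"dx":-11.4,"dy":14.8,"dz":0,"wx":0,"wy":0,"wz":0},{"dx":-11.4,"dy":14.8,"dz":0,"wx":0,"wy":0,"wz":0},{"dx":-11.4,"dy":14.8,"dz":0,"wx":0,"wy":0,"wz":0}]'
python3 - <<'E'
from h import *
im=save('wrist','w1')
for q in('knob','start_hole','lens','rail'):
    print(q,[(np.round(a['centre'],4),round(a['confidence'],2),px('wrist',a['centre']).round()) for a in arm.mark_of('wrist',q)[:2]])
h=cv2.cvtColor(im,cv2.COLOR_RGB2HSV)
m=(((h[...,0]<6)|(h[...,0]>174))&(h[...,1]>150)&(h[...,2]>60)).astype(np.uint8)
n,_,st,c=cv2.connectedComponentsWithStats(m);i=1+st[1:,4].argmax();print(st[i],c[i],ray('wrist',c[i],.115))
E
python3 d.py .589 .016
```

```text
t: 3.5
eef_pos: [0.588, 0.0139, 0.2267]
ee_rot: [3.142, 0.0, -2.994]
force: [0.4, 0.2, -0.2]
width: 0.0868
gripper_force: 0.0
knob [(array([0.5872, 0.0131, 0.1064]), 0.83, array([314., 194.]))]
start_hole [(array([0.5914, 0.0183, 0.0468]), 0.9, array([318., 185.]))]
lens [(array([0.6651, 0.0297, 0.0676]), 0.62, array([319., 248.]))]
rail [(array([ 0.6504,  0.0223, -0.002 ]), 0.67, array([315., 216.]))]
[305 186  25  24 456] [317.40131579 197.20614035] [0.58778202 0.01630442 0.115     ]
3.75 [0.58804107 0.01417027 0.22654561] [-3.14156730e+00 -4.28573006e-05 -2.99324951e+00] [-0.00446169 -0.65670862 -0.25326584] 0.08730132551904461
cm -0.121883600145199 0.1667903713006885
```

View pics/w1.png

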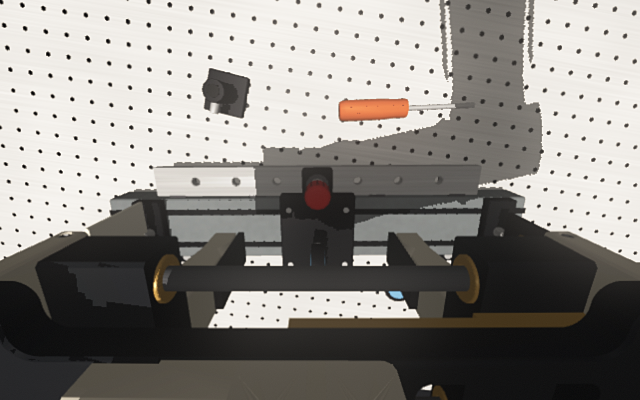

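The wrist picture shows the knob at px (317,195) and index holes at about px (196,181), (236,181), (277,181), (357,181), (398,180) and (439,180). I'll use the holes for the rail yaw and start hole.

```bash
python3 - <<'E'
from h import *
g=cv2.cvtColor(cv2.imread('pics/w1.png'),cv2.COLOR_BGR2GRAY).astype(float)
P=[]
for u,v in((196,181),(236,181),(277,181),(357,181),(398,180),(439,180)):
    w=g[v-6:v+7,u-6:u+7];k=np.clip(np.median(w)-25-w,0,None);yy,xx=np.mgrid[-6:7,-6:7]
    c=(u+(k*xx).sum()/k.sum(),v+(k*yy).sum()/k.sum());P.append(ray('wrist',c,.045)[:2])
P=np.array(P);t=np.array([-3,-2,-1,1,2,3])*.05
print(P.round(4))
b=np.polyfit(t,P,1);print('slope',b[0],np.linalg.norm(b[0]),'start',b[1],'yaw deg',np.degrees(np.arctan2(b[0][0],-b[0][1])), P-np.outer(t,b[0])-b[1])
E
```

```text
[[ 0.61   -0.1323]
 [ 0.6027 -0.0831]
 [    nan     nan]
 [    nan     nan]
 [ 0.5697  0.1178]
 [ 0.562   0.1628]]
slope [nan nan] nan start [nan nan] yaw deg nan [[nan nan]
 [nan nan]
 [nan nan]
 [nan nan]
 [nan nan]
 [nan nan]]<stdin>:6: RuntimeWarning: invalid value encountered in scalar divide
```

```bash
python3 -m crank '[{"dx":0,"dy":0.2,"dz":2,"wx":0,"wy":0,"wz":-0.5},{"dx":0,"dy":0.2,"dz":5,"wx":0,"wy":0,"wz":-0.5},{"dx":0,"dy":0.2,"dz":8,"wx":0,"wy":0,"wz":-0.5},{"dx":0,"dy":0.2,"dz":10.5,"wx":0,"wy":0,"wz":-0.5},{"dx":0,"dy":0.2,"dz":12.3,"wx":0,"wy":0,"wz":-0.5},{"dx":0,"dy":0.2,"dz":13.4,"wx":0,"wy":0,"wz":-0.5},{"dx":0,"dy":0.2,"dz":13.9,"wx":0,"wy":0,"wz":-0.5},{"dx":0,"dy":0.2,"dz":13.9,"wx":0,"wy":0,"wz":-0.5},{"dx":0,"dy":0.2,"dz":13.9,"wx":0,"wy":0,"wz":-0.5},{"dx":0,"dy":0.2,"dz":13.9,"wx":0,"wy":0,"wz":-0.5}]' 8.7 50
python3 - <<'E'
from h import *
im=save('wrist','w2')
print([(np.round(a['centre'],4),round(a['confidence'],2)) for a in arm.mark_of('wrist','knob')[:2]])
E
```

```text
t: 5.0
eef_pos: [0.5881, 0.0163, 0.0882]
ee_rot: [3.141, 0.001, -2.985]
force: [0.1, -1.1, -1.2]
width: 0.0871
gripper_force: 0.0
[(array([0.5872, 0.0156, 0.1081]), 0.57)]
```

View pics/w2.png

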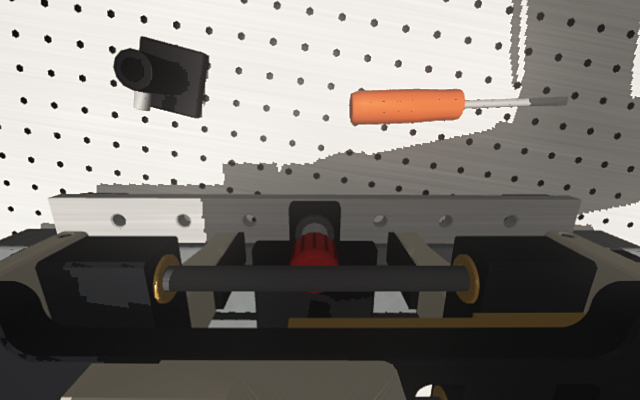

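The knob at px (316,250) lies between the open fingers at about px 225 and 418, and nothing is touching. I'll close on it.

```bash
python3 -m crank '[{"dx":0,"dy":0,"dz":0,"wx":0,"wy":0,"wz":0},{"dx":0,"dy":0,"dz":0,"wx":0,"wy":0,"wz":0},{"dx":0,"dy":0,"dz":0,"wx":0,"wy":0,"wz":0},{"dx":0,"dy":0,"dz":0,"wx":0,"wy":0,"wz":0},{"dx":0,"dy":0,"dz":0,"wx":0,"wy":0,"wz":0},{"dx":0,"dy":0,"dz":0,"wx":0,"wy":0,"wz":0},{"dx":0,"dy":0,"dz":0,"wx":0,"wy":0,"wz":0},{"dx":0,"dy":0,"dz":0,"wx":0,"wy":0,"wz":0},{"dx":0,"dy":0,"dz":0,"wx":0,"wy":0,"wz":0},{"dx":0,"dy":0,"dz":0,"wx":0,"wy":0,"wz":0}]' 0 50
```

```text
t: 6.35
eef_pos: [0.5878, 0.0161, 0.0876]
ee_rot: [-3.142, -0.0, -2.985]
force: [0.3, -1.1, 0.4]
width: 0.025
gripper_force: 50.0
```

```bash
python3 -m crank '[{"dx":0,"dy":0,"dz":-0.2,"wx":0,"wy":0,"wz":0},{"dx":0,"dy":0,"dz":-0.4,"wx":0,"wy":0,"wz":0},{"dx":0,"dy":0,"dz":-0.6,"wx":0,"wy":0,"wz":0},{"dx":0,"dy":0,"dz":-0.8,"wx":0,"wy":0,"wz":0},{"dx":0,"dy":0,"dz":-0.9,"wx":0,"wy":0,"wz":0},{"dx":0,"dy":0,"dz":-0.9,"wx":0,"wy":0,"wz":0},{"dx":0,"dy":0,"dz":-0.9,"wx":0,"wy":0,"wz":0},{"dx":0,"dy":0,"dz":-0.9,"wx":0,"wy":0,"wz":0},{"dx":0,"dy":0,"dz":-0.9,"wx":0,"wy":0,"wz":0},{"dx":0,"dy":0,"dz":-0.9,"wx":0,"wy":0,"wz":0}]'
python3 d.py .5957 -.0332
```

```text
t: 7.6
eef_pos: [0.5877, 0.0162, 0.096]
ee_rot: [3.141, -0.0, -2.985]
force: [4.9, -1.0, -13.1]
width: 0.025
gripper_force: 50.0
7.6 [0.58766267 0.01623314 0.0960149 ] [ 3.14139700e+00 -4.04365747e-04 -2.98473305e+00] [  4.94499162  -0.98861681 -13.12652945] 0.025021113913188665
cm -0.021635149372055445 -5.008180087603221
```

−13.1 N of pull corresponds to a plunger height of about 11.7 mm, so the pin is clear. Next I slide 50 mm towards the screen, which is −y of the tool.

```bash
python3 -m crank '[{"dx":0,"dy":-0.4,"dz":0,"wx":0,"wy":0,"wz":0},{"dx":0,"dy":-1.2,"dz":0,"wx":0,"wy":0,"wz":0},{"dx":0,"dy":-2.0,"dz":0,"wx":0,"wy":0,"wz":0},{"dx":0,"dy":-2.8,"dz":0,"wx":0,"wy":0,"wz":0},{"dx":0,"dy":-3.6,"dz":0,"wx":0,"wy":0,"wz":0},{"dx":0,"dy":-4.3,"dz":0,"wx":0,"wy":0,"wz":0},{"dx":0,"dy":-4.8,"dz":0,"wx":0,"wy":0,"wz":0},{"dx":0,"dy":-5.0,"dz":0,"wx":0,"wy":0,"wz":0},{"dx":0,"dy":-5.0,"dz":0,"wx":0,"wy":0,"wz":0},{"dx":0,"dy":-5.0,"dz":0,"wx":0,"wy":0,"wz":0}]'
python3 d.py .5957 -.0332
```

```text
t: 8.85
eef_pos: [0.5954, -0.0335, 0.0965]
ee_rot: [-3.141, -0.0, -2.985]
force: [4.5, -1.3, -13.7]
width: 0.0252
gripper_force: 50.0
8.85 [ 0.59541244 -0.03351471  0.09654165] [-3.14119605e+00 -4.26200055e-04 -2.98455729e+00] [  4.490659    -1.28666671 -13.71611508] 0.02518404421080716
cm -0.033323971048697915 0.026586098236663188
```

Moved 50.3 mm with the pull force unchanged, so the knob hasn't slipped. Now I lower the pin.

```bash
python3 -m crank '[{"dx":0,"dy":0,"dz":0.2,"wx":0,"wy":0,"wz":0},{"dx":0,"dy":0,"dz":0.4,"wx":0,"wy":0,"wz":0},{"dx":0,"dy":0,"dz":0.6,"wx":0,"wy":0,"wz":0},{"dx":0,"dy":0,"dz":0.8,"wx":0,"wy":0,"wz":0},{"dx":0,"dy":0,"dz":0.9,"wx":0,"wy":0,"wz":0},{"dx":0,"dy":0,"dz":0.9,"wx":0,"wy":0,"wz":0},{"dx":0,"dy":0,"dz":0.9,"wx":0,"wy":0,"wz":0},{"dx":0,"dy":0,"dz":0.9,"wx":0,"wy":0,"wz":0},{"dx":0,"dy":0,"dz":0.9,"wx":0,"wy":0,"wz":0},{"dx":0,"dy":0,"dz":0.9,"wx":0,"wy":0,"wz":0}]'
```

```text
t: 10.1
eef_pos: [0.5955, -0.0333, 0.0876]
ee_rot: [-3.142, -0.0, -2.985]
force: [-3.0, -1.9, 1.0]
width: 0.0253
gripper_force: 50.0
```

```bash
python3 -m crank '[{"dx":0,"dy":0,"dz":0.1,"wx":0,"wy":0,"wz":0},{"dx":0,"dy":0,"dz":0.2,"wx":0,"wy":0,"wz":0},{"dx":0,"dy":0,"dz":0.3,"wx":0,"wy":0,"wz":0},{"dx":0,"dy":0,"dz":0.35,"wx":0,"wy":0,"wz":0},{"dx":0,"dy":0,"dz":0.4,"wx":0,"wy":0,"wz":0},{"dx":0,"dy":0,"dz":0.4,"wx":0,"wy":0,"wz":0},{"dx":0,"dy":0,"dz":0.4,"wx":0,"wy":0,"wz":0},{"dx":0,"dy":0,"dz":0.4,"wx":0,"wy":0,"wz":0},{"dx":0,"dy":0,"dz":0.4,"wx":0,"wy":0,"wz":0},{"dx":0,"dy":0,"dz":0.4,"wx":0,"wy":0,"wz":0}]'
python3 - <<'E'
from h import *
save('wrist','w3')
for q in('knob','lens'):print([(np.round(a['centre'],4),round(a['confidence'],2)) for c in('top','wrist') if c=='wrist' or save('top','t3') is not None for a in arm.mark_of(c,q)[:1]])
s=arm.get_state();print(s['t'],s['eef_pos'],s['force'])
E
```

```text
t: 11.35
eef_pos: [0.5955, -0.0333, 0.0843]
ee_rot: [-3.141, 0.0, -2.984]
force: [-7.0, -1.4, 7.4]
width: 0.0252
gripper_force: 50.0
[(array([ 0.598 , -0.0328,  0.1031]), 0.89)]
[]
11.7 [ 0.59551949 -0.03330511  0.08433117] [-7.71710771 -2.10202551  8.08322818]
```

View pics/w3.png

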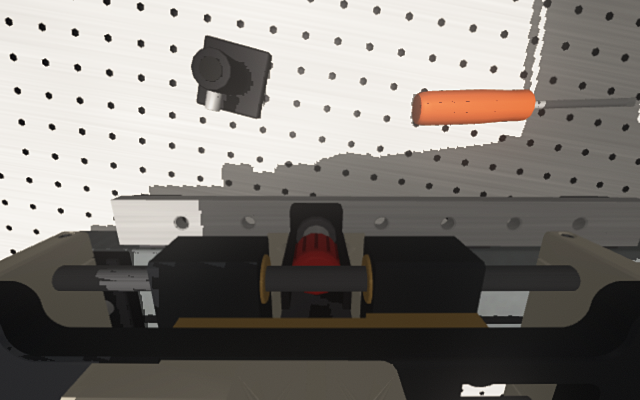

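Two holes show on the screen side, at px (181,222) and (249,222), and four on the other, so the carriage is one hole over. I'll press 1 mm more to confirm the hard stop.

```bash
python3 -m crank '[{"dx":0,"dy":0,"dz":0.05,"wx":0,"wy":0,"wz":0},{"dx":0,"dy":0,"dz":0.1,"wx":0,"wy":0,"wz":0},{"dx":0,"dy":0,"dz":0.1,"wx":0,"wy":0,"wz":0},{"dx":0,"dy":0,"dz":0.1,"wx":0,"wy":0,"wz":0},{"dx":0,"dy":0,"dz":0.1,"wx":0,"wy":0,"wz":0},{"dx":0,"dy":0,"dz":0.1,"wx":0,"wy":0,"wz":0},{"dx":0,"dy":0,"dz":0.1,"wx":0,"wy":0,"wz":0},{"dx":0,"dy":0,"dz":0.1,"wx":0,"wy":0,"wz":0},{"dx":0,"dy":0,"dz":0.1,"wx":0,"wy":0,"wz":0},{"dx":0,"dy":0,"dz":0.1,"wx":0,"wy":0,"wz":0}]'
```

```text
t: 12.95
eef_pos: [0.5956, -0.0333, 0.0842]
ee_rot: [-3.141, 0.001, -2.984]
force: [-9.9, -1.8, 14.9]
width: 0.0249
gripper_force: 50.0
```

The force rose to 15 N with almost no motion, so the knob is on its solid stop and still gripped.

```bash
python3 -c "
from station import arm
print(arm.job_done())"
```

```text
the job is handed in; nothing more can be done
None
```

I moved the carriage one hole towards the white screen and handed the job in at about 13 s. The pin is home in that hole and the fingers are still holding the knob down with about 15 N. I was not shown the judge's verdict.

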